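Take the tipped capacitor off the parts carousel

TASK

One capacitor has tipped over on the lower deck of the two-tier parts carousel, which may be turned. Lift it off and stand it upright on its square foot in the rework tray, flat on the tray's floor beside the rejected coil, and let go. Leave the other capacitors standing on the carousel, the coil in the tray and everything else on the bench where it is.

Things in the scene. Friction and masses are not known exactly. Their poses are not given: they have to be found in the camera images.
- tipped_cap: the capacitor to move, lying on the carousel's lower deck, partly beneath the upper tier's rim, foot inward, metal top outward (its z is level and points away from the carousel's axis; its origin is about 88 mm from the axis). 30 mm square foot 5 mm thick, black round can 30 mm across with a bare metal top, 45 mm tall overall, 45 g; origin at the centre of the foot's underside, z from foot to top
- carousel: grey two-tier round carousel; spins freely without stops about its upright axis and swings away when pushed. Origin on the axis 18 mm above the bench, z up, x along the bar handle. Lower deck: radius 155 mm, top 30 mm above the bench, no rim
- upper_tier (a point): centre of the top of the carousel's upper tier, a 6 mm thick disc of radius 90 mm, its top 136 mm above the bench. It leaves no room for a gripper straight above the tipped capacitor. Two fixed copper coils, 12 mm high, lie on it 68 mm from the axis, in line with the handle
- handle (a point): centre of the black bar handle on the carousel's axis, above the upper tier: 75 mm long (along the carousel's x), 14 mm thick, 26 mm high, on a 20 mm neck; this point is 40 mm above the upper tier
- tray: square bare-metal rework tray, fixed, 170 x 170 mm outside, walls 4 mm thick and 14 mm high, floor 4 mm above the bench; origin at the centre of its underside, x and y along its sides
- reject_coil: copper ring coil already in the tray, 34 mm across, 16 mm high, loose, standing in the tray's +x half; origin at the centre of its underside
- cap_a: a capacitor standing loose on the carousel's lower deck, about 118 mm from the axis; to be left standing: 30 mm square foot 5 mm thick, black round can 30 mm across with a bare metal top, 45 mm tall overall, 45 g; origin at the centre of the foot's underside, z from foot to top
- cap_b: a capacitor standing loose on the carousel's lower deck, about 118 mm from the axis; to be left standing: 30 mm square foot 5 mm thick, black round can 30 mm across with a bare metal top, 45 mm tall overall, 45 g; origin at the centre of the foot's underside, z from foot to top
- cap_c: a capacitor standing loose on the carousel's lower deck, about 118 mm from the axis; to be left standing: 30 mm square foot 5 mm thick, black round can 30 mm across with a bare metal top, 45 mm tall overall, 45 g; origin at the centre of the foot's underside, z from foot to top
- solder_spool: metal solder spool standing on the bench, 54 mm across, 46 mm high; leave alone; origin under its centre
- flux_bottle: white flux bottle, 40 mm across, 100 mm high; leave alone; origin under its centre
- driver: screwdriver lying on the bench; leave alone; origin near its middle, x along it
- big_cap: plain black round can, 35 mm across, 60 mm high, standing at the far side of the bench; leave alone; origin under its centre

How it is judged:
By the outcome, as a careful person would: the job done as asked, in the order asked, and still so for the second after the job is handed in, with the robot touching nothing.
It also fails if it takes over 72 s, if anything falls off the work surface, if the arm or the gripper's body presses on something with over 40 N, if the wrist force passes 120 N, or if a joint passes its speed limit or range.

ROBOT

A 6-joint arm with a two-finger parallel gripper is mounted at the origin on the work surface. World frame = base frame: x ahead of the robot, y to its left, z up, the work surface at z = 0. Lengths are in m, angles in rad, forces in N, time in s.
With the tool pointing down it reaches from about 0.275 to 0.875 m from the base axis. Payload 12.5 kg.
Tool frame: the origin (TCP) lies at the very end of the fingers, on their centre line; the grasp point (between the pads) lies arm.grip_point_offset behind it (arm.grip_point_offset is the distance from the TCP to the grasp point, in m); z points along the fingers, y is the line along which they close (so a half turn about z gives the same grasp; the last joint's range is limited). The gripper opens to 85 mm and grips with 20 to 120 N. Pads are 22 mm wide; open, the fingers measure 114 mm over their backs; the gripper's body (76 mm by 85 mm) begins 54 mm behind the grasp point. The pads swing forward as they close: fully open they stand 13 mm farther back than shut.
Start: joints at [-1.369, 0.351, 1.652, -0, 1.139, -0.085], TCP at [0.156, -0.528, 0.231] pointing down, gripper open.
Joint ranges: [-2.75, 2.75], [-0.79, 2.1], [0.01, 2.65], [-1.57, 4.71], [0.07, 3.14], [-2.87, 2.87]. Speed limits (rad/s): [2.22, 2.22, 2.79, 3.14, 3.14, 3.14].

INTERFACE

Orientations are given as a rotation vector (axis times angle).
In Python, from workcell import arm gives the robot as it stands.
- The arm moves only by the shell command python3 -m pendant 'ROWS'. ROWS is JSON, a list of rows, each a list of 7 numbers: the turn, a rotation vector about the tool's x, y, z as a fraction of full scale, then the shift along the tool's x, y, z as a fraction of full scale, then the closure, from 0 (fully open) to 1 (shut). A call has 1 to 12 rows; each row shifts and turns the commanded pose from where the row before left it, along the tool's axes as they then stand; what a row does not reach is not made up. Full scale, the value 1, is 0.02 m for a shift and pi rad for a turn. A row lasts 1/10 s, in which the tool goes at most 50 mm and 8.59 degrees, less where a joint would pass 70% of its speed; a pose out of reach is approached as far as the arm can. A call with a number of a shift or a turn outside -1 to 1 is refused whole. A call with a gripper value outside its range is refused whole. The fingers move at their own pace and stop on an object; the grip force is fixed at half the most. Time passes only in rows, so rows that do not move let the fingers close. It gives the time, the measured TCP pose, the force, the opening and the grip force at its end, in the units of the state.
- arm.state(): the state, without advancing time (a new reading comes with each control period).
- arm.get_image(name): name is "scene" or "top" or "wrist"; returns the picture (420x560x3 uint8, red, green, blue); there is no depth.
- arm.get_calibration(name): a dict with "fovy" (degrees; the focal length in pixels is half the picture's height over the tangent of half this angle, whatever the lens; pixels are square), "cx", "cy" (the principal point, pixels), "extrinsics" (4x4, takes a point from camera to world coordinates); the wrist camera has in their place "tool_from_camera" (4x4, takes a point from camera to tool coordinates, whose origin is the TCP and whose axes are the flange's). Camera axes: x right, y down, z forward; pixel columns grow to the right and rows downward; lengths in m; the calibration is good to about 2 mm. A picture is of the moment at which its call begins: read the wrist's pose just before it. get_calibration takes no time and is no camera call.
- arm.hand_in(): hands the job in; it is judged then, once.
The state is a dict: "time_s": time; "joint_positions": joint angles; "joint_vel": joint speeds; "tau": joint torques, N m; "ee_pos": TCP position; "tcp_rot": TCP orientation; "contact_force": force on the tool from outside, world axes, zero at the start; "moment": the same for the moment, N m; "opening": finger opening in m; "gripper_force": force on a finger pad.
Only numpy, scipy, OpenCV 4.12 (cv2) and the standard library are available. Lean on these libraries where they do the work, as an engineer would, in place of code of your own. Each camera call takes 0.05 s, during which the arm holds its last target. There are 200 camera calls.

## Working session

There is one attempt and no reset: what is moved stays moved. The work goes in short steps, Python scripts to look and compute and a shell command to move; the robot and the scene stay as the last step left them, time stands still between calls to the robot, and variables do not carry over. Pictures are saved under pics/ and viewed, at most 10 in all, crops included, and the job is handed in when it is done.

```bash
mkdir -p pics; ls; python3 - <<'E'
from workcell import arm
import cv2,numpy as np
print(arm.state(), arm.grip_point_offset)
for n in ["scene","top","wrist"]:
    im=arm.get_image(n); cv2.imwrite(f"pics/{n}0.png",im[:,:,::-1]); print(n,arm.get_calibration(n))
E
```

```text
pics
{'time_s': 0.0, 'joint_positions': array([-1.36859305e+00,  3.51221402e-01,  1.65241701e+00,  1.18748708e-05,
        1.13912030e+00, -8.46170839e-02]), 'joint_vel': array([ 0.00018651, -0.00114396, -0.00194884, -0.00094248, -0.00092834,
       -0.00040981]), 'tau': array([ 3.24793247e-03, -5.06103158e+01, -2.91407454e+01,  7.60845160e-05,
        4.60781725e-03,  4.33552373e-05]), 'ee_pos': array([ 0.15554851, -0.52719977,  0.23076924]), 'tcp_rot': array([-3.10819063e+00, -4.48819450e-01,  9.06838911e-05]), 'contact_force': array([ 0.56910217, -0.12922898, -0.57674821]), 'moment': array([ 0.04779419, -0.02082942, -0.00655611]), 'gripper_force': 0.0, 'opening': 0.0854005459207988} 0.0187
scene {'fovy': 42.32955029150021, 'cx': 282.1989086252701, 'cy': 208.97223569817686, 'extrinsics': array([[-0.38315285,  0.72190401, -0.57623649,  1.3688261 ],
       [ 0.92348125,  0.31248732, -0.22256248,  0.30886529],
       [ 0.01939785, -0.61741904, -0.78639523,  1.14961216],
       [ 0.        ,  0.        ,  0.        ,  1.        ]])}
top {'fovy': 52.63494958387166, 'cx': 288.5536311207089, 'cy': 217.9338836091079, 'extrinsics': array([[-0.02483939, -0.98175681,  0.18851147,  0.39165404],
       [-0.99964203,  0.0262676 ,  0.00508133,  0.01297878],
       [-0.00994037, -0.18831777, -0.98205784,  1.20468692],
       [ 0.        ,  0.        ,  0.        ,  1.        ]])}
wrist {'fovy': 71.25890895720337, 'cx': 285.2473985670802, 'cy': 215.53644099153013, 'tool_from_camera': array([[ 7.87072864e-05, -9.45753175e-01, -3.24886021e-01,
         8.42377958e-02],
       [ 9.99998598e-01,  6.17784741e-04, -1.55612945e-03,
        -1.03374128e-04],
       [ 1.67242399e-03, -3.24885443e-01,  9.45751898e-01,
        -1.41888255e-01],
       [ 0.00000000e+00,  0.00000000e+00,  0.00000000e+00,
         1.00000000e+00]])}
```

View pics/top0.png

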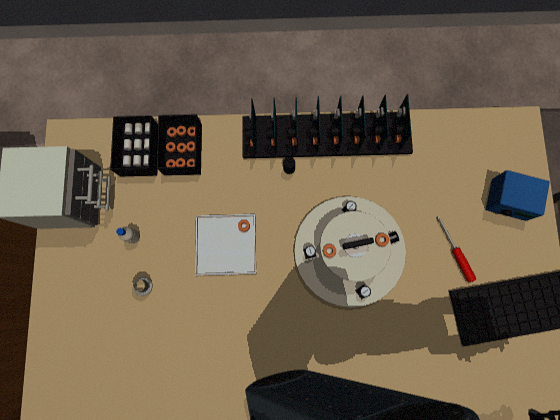

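View pics/scene0.png

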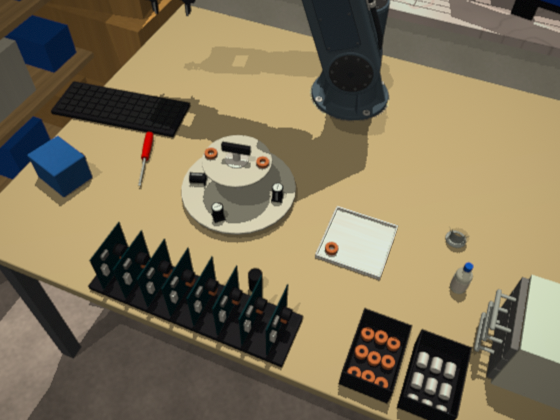

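The top view shows the carousel near (350,250), with the tipped cap at about (393,237) on its right side. The tray is at (226,244), with the coil at (244,226). I'll enlarge both for measuring.

```bash
cat > h.py <<'E'
from workcell import arm
import cv2,numpy as np
from scipy.spatial.transform import Rotation as R
def cam(n,s=None):
    c=arm.get_calibration(n); f=210/np.tan(np.radians(c['fovy']/2))
    if n=='wrist':
        T=np.eye(4);T[:3,:3]=R.from_rotvec(s['tcp_rot']).as_matrix();T[:3,3]=s['ee_pos'];E=T@c['tool_from_camera']
    else: E=c['extrinsics']
    return f,c['cx'],c['cy'],E
def at(n,u,v,z,s=None):
    f,cx,cy,E=cam(n,s); d=E[:3,:3]@[(u-cx)/f,(v-cy)/f,1]; return E[:3,3]+d*(z-E[2,3])/d[2]
def px(n,p,s=None):
    f,cx,cy,E=cam(n,s); q=E[:3,:3].T@(np.array(p)-E[:3,3]); return q[:2]/q[2]*f+[cx,cy]
E
python3 - <<'E'
from h import *
im=cv2.imread('pics/top0.png')
cv2.imwrite('pics/c1.png',cv2.resize(im[185:315,185:415],(800,452),interpolation=cv2.INTER_CUBIC))
E
```

```text
(no output)
```

View pics/c1.png

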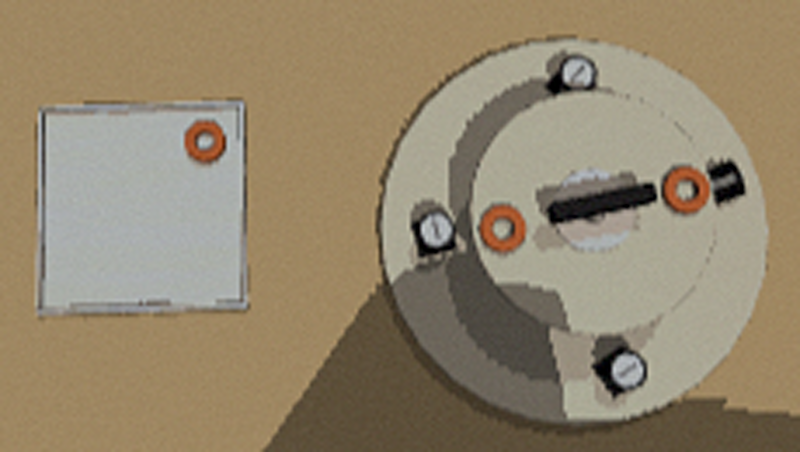

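```bash
python3 - <<'E'
from h import *
k=800/230
def t(n,x,y,z): print(n,at('top',185+x/k,185+y/k,z).round(4))
t('deck c',573,231,.03);[t('deck edge',*e,.03) for e in((378,231),(768,231),(573,38),(573,425))]
t('handle',602,202,.189);t('h1',548,213,.189);t('h2',656,192,.189)
t('coil+',685,189,.148);t('coil-',502,229,.148)
t('tipped top end',745,181,.045)
t('A',580,72,.075);t('B',436,230,.075);t('C',628,370,.075)
for e in((40,108),(244,102),(40,315),(246,309)):t('tray',*e,.014)
t('coil',205,142,.02)
def u(n,a,b,z): print(n,at('top',a,b,z).round(3))
u('driver',464,265,.01);u('drv tip',438,218,.01);u('kbd corner',450,290,.02);u('spool',143,285,.046);u('big',289,164,.06); u('box',243,157,0);u('boxr',412,153,0);u('blue',495,205,0.05)
from workcell import arm
E
```

```text
deck c [ 0.5182 -0.1481  0.03  ]
deck edge [0.5222 0.0072 0.03  ]
deck edge [ 0.5141 -0.303   0.03  ]
deck edge [ 0.6761 -0.1563  0.03  ]
deck edge [ 0.367  -0.1402  0.03  ]
handle [ 0.5206 -0.1474  0.189 ]
h1 [ 0.5139 -0.1097  0.189 ]
h2 [ 0.5266 -0.185   0.189 ]
coil+ [ 0.5337 -0.214   0.148 ]
coil- [ 0.5082 -0.0812  0.148 ]
tipped top end [ 0.5526 -0.2839  0.045 ]
A [ 0.6378 -0.1539  0.075 ]
B [ 0.5168 -0.0371  0.075 ]
C [ 0.4074 -0.1778  0.075 ]
tray [0.6328 0.2826 0.014 ]
tray [0.6333 0.1145 0.014 ]
tray [0.4635 0.2799 0.014 ]
tray [0.464  0.1146 0.014 ]
coil [0.5997 0.1461 0.02  ]
driver [ 0.474 -0.468  0.01 ]
drv tip [ 0.609 -0.407  0.01 ]
kbd corner [ 0.406 -0.418  0.02 ]
spool [0.44  0.417 0.046]
big [0.766 0.014 0.06 ]
box [0.811 0.15  0.   ]
boxr [ 0.809 -0.352  0.   ]
blue [ 0.634 -0.554  0.05 ]
```

```bash
python3 -m pendant '[[0,0,-0.0435,0,0,0,0],[0,0,-0.0435,0,0,0,0],[0,0,-0.0435,0,0,0,0],[0,0,-0.0435,0,0,0,0],[0,0,-0.0435,0,0,0,0],[0,0,-0.0435,0,0,0,0],[0,0,-0.0435,0,0,0,0],[0,0,-0.0435,0,0,0,0],[0,0,-0.0435,0,0,0,0],[0,0,-0.0435,0,0,0,0],[0,0,-0.0435,0,0,0,0],[0,0,0,0,0,0,0]]'
cat >> h.py <<'E'
def go(p):
    s=arm.state(); M=R.from_rotvec(s['tcp_rot']).as_matrix(); print('tcp',s['ee_pos'].round(4),'t',s['time_s'],'axes\n',M.T.round(3),'\nq',s['joint_positions'].round(2),'\nshift units',(M.T@(np.array(p)-s['ee_pos'])/.02).round(3))
E
python3 -c "
from h import *
go([.568,-.369,.231])"
```

```text
time_s: 1.35
ee_pos: [0.1556, -0.5274, 0.2311]
tcp_rot: [-1.962, -2.453, -0.0]
contact_force: [-0.6, 0.7, -0.6]
opening: 0.0853
gripper_force: 0.0
tcp [ 0.1556 -0.5274  0.2311] t 1.35 axes
 [[-0.219  0.976  0.   ]
 [ 0.976  0.219  0.   ]
 [-0.     0.    -1.   ]] 
q [-1.37  0.35  1.65  0.    1.14 -1.59] 
shift units [3.2030e+00 2.1856e+01 6.0000e-03]
```

```bash
python3 -m pendant '[[0,0,0,0.267,0.95,0,0],[0,0,0,0.267,0.95,0,0],[0,0,0,0.267,0.95,0,0],[0,0,0,0.267,0.95,0,0],[0,0,0,0.267,0.95,0,0],[0,0,0,0.267,0.95,0,0],[0,0,0,0.267,0.95,0,0],[0,0,0,0.267,0.95,0,0],[0,0,0,0.267,0.95,0,0],[0,0,0,0.267,0.95,0,0],[0,0,0,0.267,0.95,0,0],[0,0,0,0.267,0.95,0,0]]'
python3 -m pendant '[[0,0.03,0,0,0.95,0,0],[0,0.03,0,0,0.95,0,0],[0,0.03,0,0,0.95,0,0],[0,0.03,0,0,0.95,0,0],[0,0.03,0,0,0.95,0,0],[0,0.03,0,0,0.95,0,0],[0,0.03,0,0,0.95,0,0],[0,0.03,0,0,0.95,0,0],[0,0.03,0,0,0.95,0,0],[0,0.03,0,0,0.95,0,0],[0,0.0056,0,0,0.95,0,0],[0,0,0,0,0,0,0]]'
python3 -c "
from h import *
go([.565,-.360,.138])
s=arm.state(); cv2.imwrite('pics/w1.png',arm.get_image('wrist')[:,:,::-1])
o=np.array([.216,-.976,0])
for r,z in ((.133,.045),(.133,.06),(.093,.06),(.118,.045)): print(px('wrist',np.array([.519,-.148,z])+r*o,s))"
```

```text
time_s: 2.55
ee_pos: [0.3649, -0.4149, 0.2312]
tcp_rot: [-1.971, -2.446, -0.0]
contact_force: [-0.4, 0.3, -0.2]
opening: 0.0857
gripper_force: 0.0
time_s: 3.75
ee_pos: [0.5694, -0.369, 0.2291]
tcp_rot: [-1.43, -1.779, -0.742]
contact_force: [-0.1, -0.4, -0.1]
opening: 0.0852
gripper_force: 0.0
tcp [ 0.5694 -0.369   0.2291] t 3.75 axes
 [[-0.121  0.559  0.821]
 [ 0.976  0.217 -0.004]
 [-0.18   0.801 -0.572]] 
q [-0.81  1.05  0.7   0.55  2.2  -0.89] 
shift units [-3.462 -0.098  3.004]
[284.46194781 268.74843106]
[284.37810732 263.20253907]
[284.46020318 235.14873252]
[284.49096704 258.02062497]
```

View pics/w1.png

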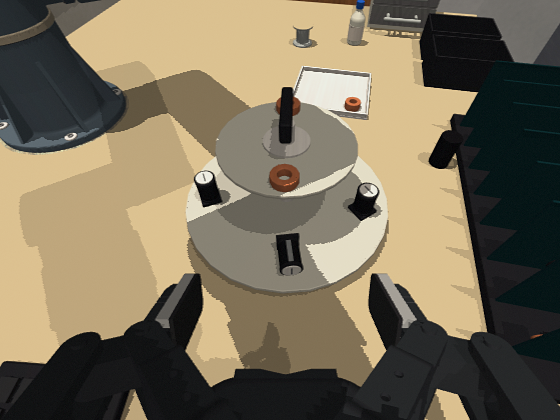

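The wrist view shows the tipped cap at (289,254), its metal top at (291,269) and its foot end at (288,236). That is about 6 px right of the prediction.

```bash
python3 -c "
from h import *
s=arm.state()
A=np.array([.519,-.148])
for u,v,z in ((291,270,.045),(288,237,.058),(289,254,.058)):
  p=at('wrist',u,v,z,s); d=p[:2]-A; print(p.round(4),np.hypot(*d).round(4),np.degrees(np.arctan2(d[1],d[0])).round(1))
for u,v,z in ((284,178,.148),(287,88,.189),(286,138,.136)): print(at('wrist',u,v,z,s))
for a in (188,387): print(at('wrist',a,212,.03,s))
"
```

```text
[ 0.5553 -0.2783  0.045 ] 0.1352 -74.4
[ 0.5431 -0.2398  0.058 ] 0.0949 -75.3
[ 0.5496 -0.2637  0.058 ] 0.1197 -75.2
[ 0.53459062 -0.22245046  0.148     ]
[ 0.51494963 -0.11759575  0.189     ]
[ 0.51918346 -0.14265038  0.136     ]
[ 0.38435632 -0.21178874  0.03      ]
[ 0.67427803 -0.14819297  0.03      ]
```

```bash
python3 -m pendant '[[0.0114,0,-0.008,0,0,0,0.25],[0,0,0,-0.95,0,0.85,0.25],[0,0,0,-0.95,0,0.85,0.25],[0,0,0,-0.95,0,0.85,0.25],[0,0,0,-0.6,0,0.45,0.25],[0,0,0,0,0,0,0.25]]'
python3 -c "
from h import *
go([.5668,-.3264,.0995])
go([.5456,-.2472,.0423])"
```

```text
time_s: 4.4
ee_pos: [0.565, -0.3604, 0.1391]
tcp_rot: [-1.385, -1.807, -0.721]
contact_force: [-0.1, -0.1, -0.0]
opening: 0.0639
gripper_force: 0.0
tcp [ 0.565  -0.3604  0.1391] t 4.4 axes
 [[-0.147  0.552  0.82 ]
 [ 0.965  0.26  -0.002]
 [-0.215  0.792 -0.572]] 
q [-0.8   1.13  0.77  0.48  2.09 -1.01] 
shift units [-0.696  0.535  2.459]
tcp [ 0.565  -0.3604  0.1391] t 4.4 axes
 [[-0.147  0.552  0.82 ]
 [ 0.965  0.26  -0.002]
 [-0.215  0.792 -0.572]] 
q [-0.8   1.13  0.77  0.48  2.09 -1.01] 
shift units [-0.699  0.549  7.458]
```

```bash
python3 -m pendant '[[0,0,0,-0.35,0.27,0.8,0.25],[0,0,0,-0.35,0.28,0.8,0.25],[0,0,0,0,0,0.8,0.25],[0,0,0,0,0,0.8,0.25],[0,0,0,0,0,0.8,0.25],[0,0,0,0,0,0.8,0.25],[0,0,0,0,0,0.6,0.25],[0,0,0,0,0,0.3,0.25],[0,0,0,0,0,0,0.25]]'
python3 -c "
from h import *
go([.5456,-.2472,.0423])
s=arm.state(); im=arm.get_image('wrist'); cv2.imwrite('pics/w2.png',im[:,:,::-1])
for p in ([.5456,-.2472,.0423],[.519+.133*.259,-.148-.133*.966,.045]): print(px('wrist',p,s))
"
```

```text
time_s: 5.3
ee_pos: [0.5544, -0.2755, 0.0644]
tcp_rot: [-1.386, -1.81, -0.722]
contact_force: [0.4, 1.2, -1.1]
opening: 0.064
gripper_force: 0.0
tcp [ 0.5544 -0.2755  0.0644] t 5.3 axes
 [[-0.15   0.554  0.819]
 [ 0.965  0.26   0.   ]
 [-0.213  0.791 -0.574]] 
q [-0.73  1.09  1.05  0.48  1.84 -1.07] 
shift units [-0.056 -0.056  1.846]
[282.89181607 248.26249428]
[282.53981914 289.95931667]
```

View pics/w2.png

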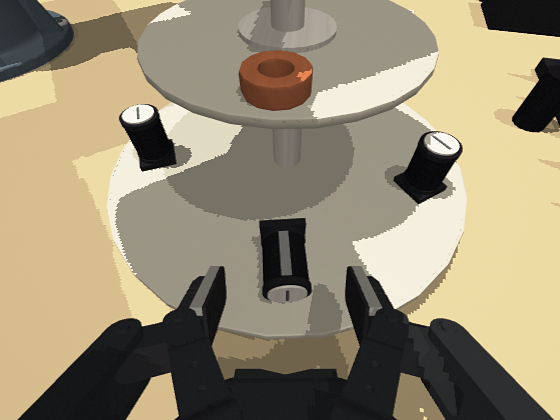

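The cap lies centred between the fingers, its metal top at (287,291) within 4 px of the prediction. I'll advance and close.

```bash
python3 -m pendant '[[0,0,0,0,0.08,0.6,0.25],[0,0,0,0,0,0.6,0.25],[0,0,0,0,0,0.4,0.25],[0,0,0,0,0,0.2,0.25],[0,0,0,0,0,0,0.4],[0,0,0,0,0,0,0.5],[0,0,0,0,0,0,0.55],[0,0,0,0,0,0,0.6],[0,0,0,0,0,0,0.65],[0,0,0,0,0,0,0.8],[0,0,0,0,0,0,1],[0,0,0,0,0,0,1]]'
python3 -c "
from h import *
go([.5456,-.2472,.0423])
cv2.imwrite('pics/w3.png',arm.get_image('wrist')[:,:,::-1])
"
```

```text
time_s: 6.55
ee_pos: [0.5481, -0.2466, 0.0431]
tcp_rot: [-1.387, -1.81, -0.722]
contact_force: [0.9, -1.3, 2.9]
opening: 0.0275
gripper_force: 58.6
tcp [ 0.5481 -0.2466  0.0431] t 6.55 axes
 [[-0.149  0.554  0.819]
 [ 0.966  0.26   0.   ]
 [-0.213  0.791 -0.574]] 
q [-0.71  1.08  1.13  0.49  1.77 -1.09] 
shift units [-0.031 -0.129  0.028]
```

View pics/w3.png

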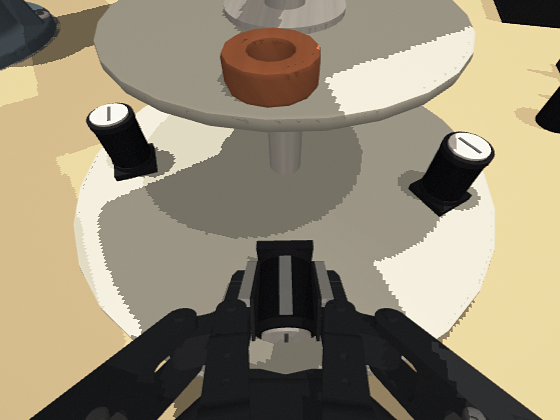

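The cap is gripped between the pads, with the foot at (285,248). Now I'll retreat along the tool axis.

```bash
python3 -m pendant '[[0,0,0,0,0,-0.2,1],[0,0,0,0,0,-0.4,1],[0,0,0,0,0,-0.7,1],[0,0,0,0,0,-0.9,1],[0,0,0,0,0,-0.9,1],[0,0,0,0,0,-0.9,1],[0,0,0,0,0,-0.9,1],[0,0,0,0,0,-0.9,1],[0,0,0,0,0,-0.9,1],[0,0,0,0,0,-0.6,1],[0,0,0,0,0,-0.3,1],[0,0,0,0,0,0,1]]'
python3 -c "
from h import *
go([.56,-.40,.30])
cv2.imwrite('pics/w4.png',arm.get_image('wrist')[:,:,::-1])
"
```

```text
time_s: 7.8
ee_pos: [0.5804, -0.3673, 0.1301]
tcp_rot: [-1.387, -1.81, -0.722]
contact_force: [0.1, -0.3, -0.3]
opening: 0.0275
gripper_force: 58.5
tcp [ 0.5804 -0.3673  0.1301] t 7.8 axes
 [[-0.149  0.554  0.819]
 [ 0.966  0.259  0.   ]
 [-0.212  0.791 -0.574]] 
q [-0.79  1.18  0.68  0.49  2.12 -0.98] 
shift units [ 6.203 -1.406 -5.952]
```

View pics/w4.png

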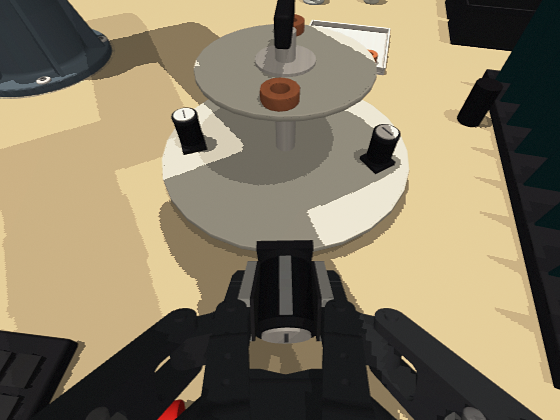

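The cap is off the deck, held as before with the foot at (285,248), and the other caps are still standing. Next I go up, then turn it upright by -90° about tool y.

```bash
python3 -m pendant '[[0,0,0,0.7,0,-0.49,1],[0,0,0,0.7,0,-0.49,1],[0,0,0,0.7,0,-0.49,1],[0,0,0,0.7,0,-0.49,1],[0,0,0,0.7,0,-0.49,1],[0,0,0,0.7,0,-0.49,1],[0,0,0,0.7,0,-0.49,1],[0,0,0,0.7,0,-0.49,1],[0,0,0,0.7,0,-0.49,1],[0,0,0,0.7,0,-0.49,1]]'
python3 -m pendant '[[0,-0.0417,0,0,0,0,1],[0,-0.0417,0,0,0,0,1],[0,-0.0417,0,0,0,0,1],[0,-0.0417,0,0,0,0,1],[0,-0.0417,0,0,0,0,1],[0,-0.0417,0,0,0,0,1],[0,-0.0417,0,0,0,0,1],[0,-0.0417,0,0,0,0,1],[0,-0.0417,0,0,0,0,1],[0,-0.0417,0,0,0,0,1],[0,-0.0417,0,0,0,0,1],[0,-0.0413,0,0,0,0,1]]'
python3 -m pendant '[[0,0,0,0,0,0,1],[0,0,0,0,0,0,1]]'
python3 -c "
from h import *
go([.53,.205,.30])
"
```

```text
time_s: 8.85
ee_pos: [0.5803, -0.3667, 0.3023]
tcp_rot: [-1.386, -1.809, -0.722]
contact_force: [-0.6, 0.3, -0.2]
opening: 0.0269
gripper_force: 58.5
time_s: 10.05
ee_pos: [0.5808, -0.3663, 0.3025]
tcp_rot: [1.587, 2.067, -0.501]
contact_force: [0.1, -1.0, -0.2]
opening: 0.0271
gripper_force: 58.6
time_s: 10.25
ee_pos: [0.5806, -0.3664, 0.3014]
tcp_rot: [1.591, 2.075, -0.498]
contact_force: [0.4, -0.2, 0.0]
opening: 0.0269
gripper_force: 58.7
tcp [ 0.5806 -0.3664  0.3014] t 10.25 axes
 [[-0.213  0.793 -0.571]
 [ 0.966  0.259  0.001]
 [ 0.149 -0.551 -0.821]] 
q [-0.47  0.39  1.53 -0.59  0.87 -0.42] 
shift units [ 23.235   4.966 -16.062]
```

```bash
python3 -m pendant '[[0,0,0,0.5,0.1,-0.35,1],[0,0,0,0.9,0.19,-0.62,1],[0,0,0,0.9,0.19,-0.62,1],[0,0,0,0.9,0.19,-0.62,1],[0,0,0,0.9,0.19,-0.62,1],[0,0,0,0.9,0.19,-0.62,1],[0,0,0,0.9,0.19,-0.62,1],[0,0,0,0.9,0.19,-0.62,1],[0,0,0,0.9,0.19,-0.62,1],[0,0,0,0.9,0.19,-0.62,1],[0,0,0,0.9,0.19,-0.62,1],[0,0,0,0.9,0.19,-0.62,1]]'
python3 -m pendant '[[0,0,0,0.9,0.19,-0.62,1],[0,0,0,0.9,0.19,-0.62,1],[0,0,0,0.9,0.19,-0.62,1],[0,0,0,0.9,0.19,-0.62,1],[0,0,0,0.9,0.19,-0.62,1],[0,0,0,0.9,0.19,-0.62,1],[0,0,0,0.9,0.19,-0.62,1],[0,0,0,0.9,0.19,-0.62,1],[0,0,0,0.9,0.19,-0.62,1],[0,0,0,0.9,0.19,-0.62,1],[0,0,0,0.9,0.19,-0.62,1],[0,0,0,0.9,0.19,-0.62,1]]'
python3 -m pendant '[[0,0,0,0.9,0.19,-0.62,1],[0,0,0,0.6,0.1,-0.4,1],[0.0238,0,0.0342,0,0,0,1],[0.0238,0,0.0342,0,0,0,1],[0,0,0,0,0,0,1],[0,0,0,0,0,0,1]]'
python3 -c "
from h import *
go([.52,.215,.10])
"
```

```text
time_s: 11.45
ee_pos: [0.5569, -0.1104, 0.2996]
tcp_rot: [1.592, 2.073, -0.5]
contact_force: [-0.3, 0.3, -0.2]
opening: 0.0268
gripper_force: 58.7
time_s: 12.65
ee_pos: [0.5326, 0.1549, 0.2975]
tcp_rot: [1.592, 2.074, -0.501]
contact_force: [0.4, -0.5, -0.1]
opening: 0.0271
gripper_force: 58.7
time_s: 13.25
ee_pos: [0.5292, 0.1902, 0.2965]
tcp_rot: [1.869, 1.876, -0.589]
contact_force: [1.0, -0.4, -1.2]
opening: 0.0272
gripper_force: 58.8
tcp [0.5292 0.1902 0.2965] t 13.25 axes
 [[-0.003  0.82  -0.573]
 [ 1.     0.004 -0.   ]
 [ 0.002 -0.573 -0.82 ]] 
q [ 0.5   0.48  1.41 -0.53  1.57  0.58] 
shift units [ 6.648 -0.452  7.34 ]
```

```bash
python3 -m pendant '[[0,0,0,0.75,-0.046,0.857,1],[0,0,0,0.75,-0.046,0.857,1],[0,0,0,0.75,-0.046,0.857,1],[0,0,0,0.75,-0.046,0.857,1],[0,0,0,0.75,-0.046,0.857,1],[0,0,0,0.75,-0.046,0.857,1],[0,0,0,0.75,-0.046,0.857,1],[0,0,0,0.75,-0.046,0.857,1],[0,0,0,0.75,-0.046,0.857,1],[0,0,0,0.75,-0.046,0.857,1],[0,0,0,0,0,0,1],[0,0,0,0,0,0,1]]'
python3 -c "
from h import *
go([.52,.215,.019])
a=arm.get_image('scene')[190:290,290:410]; b=arm.get_image('wrist')
cv2.imwrite('pics/m1.png',np.hstack([cv2.resize(a,(400,333)),cv2.resize(b,(400,333))])[:,:,::-1])
print([px('scene',[.52,.215,z]) for z in (.055,.10)])
"
```

```text
time_s: 14.45
ee_pos: [0.52, 0.2149, 0.071]
tcp_rot: [1.87, 1.875, -0.588]
contact_force: [0.2, 0.4, -0.0]
opening: 0.0271
gripper_force: 58.8
tcp [0.52   0.2149 0.071 ] t 14.45 axes
 [[-0.002  0.819 -0.573]
 [ 1.     0.003  0.   ]
 [ 0.002 -0.573 -0.819]] 
q [ 0.54  0.76  1.54 -0.55  1.23  0.83] 
shift units [ 1.493e+00 -1.000e-03  2.128e+00]
[array([368.18543286, 222.31914343]), array([370.8185535 , 211.38803662])]
```

View pics/m1.png

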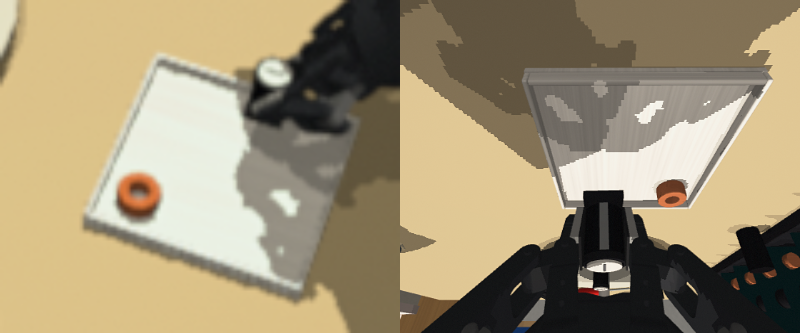

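The cap hangs upright over the tray, at scene crop (270,85), clear of the coil at (138,195). I'll descend to just above the floor.

```bash
python3 -m pendant '[[0,0,0,0.286,0,0.41,1],[0,0,0,0.286,0,0.41,1],[0,0,0,0.286,0,0.41,1],[0,0,0,0.286,0,0.41,1],[0,0,0,0.115,0,0.164,1],[0,0,0,0,0,0,1]]'
python3 -m pendant '[[0,0,0,0.0286,0,0.041,1],[0,0,0,0.0286,0,0.041,1],[0,0,0,0,0,0,1]]'
python3 -m pendant '[[0,0,0,0.0286,0,0.041,1],[0,0,0,0.0286,0,0.041,1],[0,0,0,0,0,0,1]]'
```

```text
time_s: 15.15
ee_pos: [0.5197, 0.2146, 0.0254]
tcp_rot: [1.871, 1.873, -0.591]
contact_force: [0.5, -0.2, 0.4]
opening: 0.0271
gripper_force: 58.8
time_s: 15.45
ee_pos: [0.5201, 0.2149, 0.0244]
tcp_rot: [1.871, 1.873, -0.588]
contact_force: [0.1, 0.2, -1.0]
opening: 0.0269
gripper_force: 58.8
time_s: 15.75
ee_pos: [0.5199, 0.2148, 0.0221]
tcp_rot: [1.871, 1.873, -0.589]
contact_force: [0.2, -0.5, -0.6]
opening: 0.0273
gripper_force: 58.8
```

```bash
python3 -m pendant '[[0,0,0,0.0286,0,0.041,1],[0,0,0,0.0143,0,0.02,1],[0,0,0,0,0,0,1]]'
python3 -m pendant '[[0,0,0,0.0286,0,0.041,1],[0,0,0,0,0,0,1]]'
python3 -m pendant '[[0,0,0,0.0286,0,0.041,1],[0,0,0,0,0,0,1]]'
```

```text
time_s: 16.05
ee_pos: [0.52, 0.2148, 0.0207]
tcp_rot: [1.871, 1.873, -0.589]
contact_force: [0.3, -0.2, -0.5]
opening: 0.0271
gripper_force: 58.8
time_s: 16.25
ee_pos: [0.5199, 0.2148, 0.0196]
tcp_rot: [1.871, 1.873, -0.589]
contact_force: [0.1, -0.0, -0.7]
opening: 0.0272
gripper_force: 58.8
time_s: 16.45
ee_pos: [0.52, 0.2148, 0.0186]
tcp_rot: [1.871, 1.873, -0.589]
contact_force: [-0.2, 0.1, -1.7]
opening: 0.0268
gripper_force: 58.8
```

```bash
for i in 1 ; do python3 -m pendant '[[0,0,0,0.0286,0,0.041,1],[0,0,0,0,0,0,1],[0,0,0,0,0,0,1]]'; python3 -m pendant '[[0,0,0,0.0286,0,0.041,1],[0,0,0,0,0,0,1],[0,0,0,0,0,0,1]]'; done
python3 -c "
from h import *
b=arm.get_image('wrist'); a=arm.get_image('scene')[180:300,290:434]
cv2.imwrite('pics/m2.png',np.hstack([cv2.resize(a,(400,333)),cv2.resize(b,(400,333))])[:,:,::-1])"
```

```text
time_s: 16.75
ee_pos: [0.52, 0.2148, 0.0177]
tcp_rot: [1.871, 1.873, -0.589]
contact_force: [-0.6, -0.5, -0.2]
opening: 0.0268
gripper_force: 58.8
time_s: 17.05
ee_pos: [0.52, 0.2148, 0.0167]
tcp_rot: [1.871, 1.873, -0.589]
contact_force: [-0.5, 0.8, -0.4]
opening: 0.0269
gripper_force: 58.9
```

View pics/m2.png

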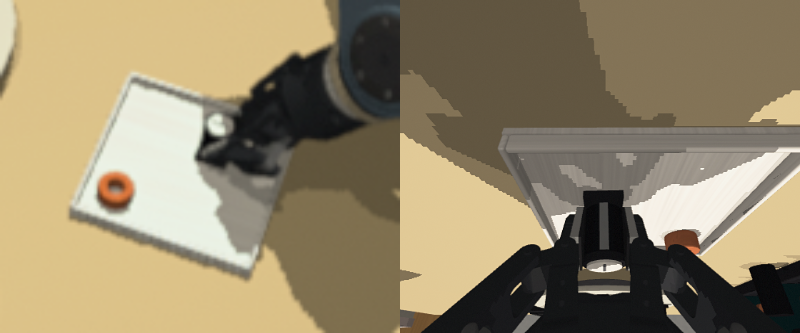

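No contact yet. The cap is upright in the tray and clear of the walls and coil, so I keep stepping down.

```bash
python3 -m pendant '[[0,0,0,0.0286,0,0.041,1],[0,0,0,0,0,0,1],[0,0,0,0,0,0,1]]'|grep -E 'pos|contact'; python3 -m pendant '[[0,0,0,0.0286,0,0.041,1],[0,0,0,0,0,0,1],[0,0,0,0,0,0,1]]'|grep -E 'pos|contact'; python3 -m pendant '[[0,0,0,0.0143,0,0.0205,1],[0,0,0,0,0,0,1],[0,0,0,0,0,0,1]]'|grep -E 'pos|contact'
```

```text
ee_pos: [0.52, 0.2148, 0.0166]
contact_force: [-3.1, -0.7, 7.8]
ee_pos: [0.52, 0.2148, 0.0165]
contact_force: [-5.8, 1.6, 16.6]
ee_pos: [0.52, 0.2148, 0.0164]
contact_force: [-8.2, 1.9, 20.2]
```

Contact was at TCP z = 0.0166. I relieve the press, open, and then back out along the tool axis.

```bash
python3 -m pendant '[[0,0,0,-0.032,0,-0.045,1],[0,0,0,-0.026,0,-0.037,1],[0,0,0,0,0,0,1]]'|grep -E 'pos|contact'; python3 -m pendant '[[0,0,0,0,0,0,0.6],[0,0,0,0,0,0,0.55],[0,0,0,0,0,0,0.5],[0,0,0,0,0,0,0.45],[0,0,0,0,0,0,0.4],[0,0,0,0,0,0,0.35],[0,0,0,0,0,0,0.3],[0,0,0,0,0,0,0.3],[0,0,0,0,0,0,0.3]]'
python3 -m pendant '[[0,0,0,0,0,-0.2,0.3],[0,0,0,0,0,-0.4,0.3],[0,0,0,0,0,-0.6,0.3],[0,0,0,0,0,-0.8,0.3],[0,0,0,0,0,-0.8,0.3],[0,0,0,0,0,-0.8,0.3],[0,0,0,0,0,-0.8,0.3],[0,0,0,0,0,-0.8,0.3],[0,0,0,0,0,-0.8,0.3],[0,0,0,0,0,-0.8,0.3],[0,0,0,0,0,-0.4,0.3],[0,0,0,0,0,0,0.3]]'
python3 -c "
from h import *
b=arm.get_image('wrist'); a=arm.get_image('scene')[130:290,170:408]
cv2.imwrite('pics/m3.png',np.hstack([cv2.resize(a,(400,300)),cv2.resize(b,(400,300))])[:,:,::-1])"
```

```text
ee_pos: [0.5201, 0.2148, 0.0166]
contact_force: [-1.4, 1.1, 5.4]
time_s: 19.25
ee_pos: [0.52, 0.2148, 0.0163]
tcp_rot: [1.871, 1.873, -0.589]
contact_force: [0.2, -0.1, -0.2]
opening: 0.0597
gripper_force: 0.0
time_s: 20.45
ee_pos: [0.5201, 0.2985, 0.1356]
tcp_rot: [1.871, 1.874, -0.586]
contact_force: [0.2, 0.7, 0.2]
opening: 0.0598
gripper_force: 0.0
```

View pics/m3.png

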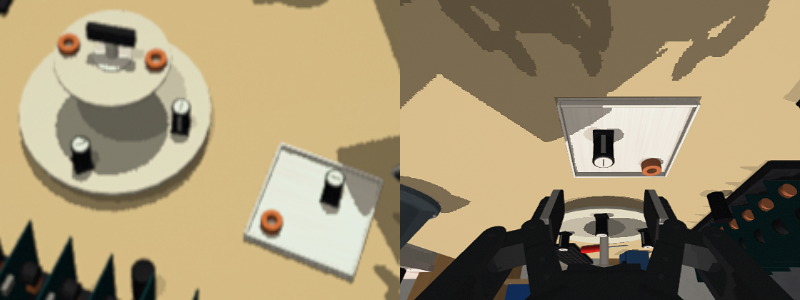

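The cap stands upright in the tray at scene crop (332,187), with the coil at (271,222) undisturbed. The carousel caps are still standing and the gripper is clear.

```bash
python3 -c "
from workcell import arm
print(arm.hand_in())"
```

```text
the job is handed in; nothing more can be done
None
```

The tipped capacitor now stands upright on its foot in the rework tray beside the coil. The gripper has let go and is clear, and the job was handed in after about 20 s of robot time; two carousel capacitors are visibly standing, and the third was out of sight in the last picture but nothing was moved near it.

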